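# Scoop soap nuts from the washing-place drawer

### The job

Pull the soap-nut drawer of the low teak box out as far as it goes and leave it out like that. With the red dipper scoop up some soap nuts and tip at least three of them into the blue bowl, touching no nut with the fingers and spilling none, so that every nut ends in the bowl or in the drawer. Then stand the dipper upright on the teak table top again, and leave the bottle and the bamboo cup where they stand.

Things in the scene. Friction and masses are not known exactly. Their poses are not given: they have to be found in the camera images.
- cabinet: low fixed teak box with one drawer, 225 (x) x 168 (y) x 90 (z) mm, standing on the table. Origin: centre of its underside; the drawer is in its -x face, x points to its back. Its place and yaw vary.
- drawer (a joint): opening of the drawer in m: 0 shut, 0.185 at its stop; it slides along the cabinet's -x. It needs about 9 N and stays where it is left; it starts shut or up to 10 mm ajar.
- drawer_in (a point): centre of the drawer's inner floor, 20 mm above the table, moves with it; axes as the cabinet's. Inside x -90 to 90, y -60 to 60 mm; 6 mm walls 44 mm high. Flat floor to x = 55 mm, then a back board rises at 45 degrees. Front panel x -96 to -111 mm, 164 mm wide, 63 mm above the floor. At the stop the whole inside is clear of the cabinet.
- drawer_handle (a point): middle of the drawer's brass bar handle: 11 mm thick round bar, 80 mm long along the drawer's y, 35 mm in front of the front panel, 60 mm above the table; held by two 8 mm stubs 34 mm either side of the middle.
- nut0: soap nut, a brown ball of 22 mm diameter, 10 g; starts in the drawer. Origin: its centre.
- nut1: soap nut, a brown ball of 22 mm diameter, 10 g; starts in the drawer. Origin: its centre.
- nut2: soap nut, a brown ball of 22 mm diameter, 10 g; starts in the drawer. Origin: its centre.
- nut3: soap nut, a brown ball of 22 mm diameter, 10 g; starts in the drawer. Origin: its centre.
- nut4: soap nut, a brown ball of 22 mm diameter, 10 g; starts in the drawer. Origin: its centre.
- nut5: soap nut, a brown ball of 22 mm diameter, 10 g; starts in the drawer. Origin: its centre.
- nut6: soap nut, a brown ball of 22 mm diameter, 10 g; starts in the drawer. Origin: its centre.
- nut7: soap nut, a brown ball of 22 mm diameter, 10 g; starts in the drawer. Origin: its centre.
- dipper: red plastic dipper (scoop), 70 g. Pan 60 long (x -30 to 30), 80 mm wide, floor 2.5 mm, side walls 3 mm thick stepping from 29 mm high at the back to 5 mm at the mouth, back wall (-x end) 38 mm high, mouth open at +x. Upright grip over the rear, 18 (x) x 26 (y) mm, centred at x = -24 mm, from 30 to 116 mm up. Origin: centre of the pan's underside, z up when it stands.
- dipper_in (a point): centre of the dipper pan's inner floor, 2.5 mm above the dipper's origin.
- dipper_grip (a point): point to hold on the dipper's grip, 24 mm behind (-x) and 95 mm above its origin.
- bowl: blue ceramic bowl, round, outer radius 62 mm at the rim, 52 mm high, 350 g. Origin: centre of its underside.
- bowl_rim (a point): middle of the bowl's mouth, 52 mm above its origin.
- bottle: green glass bottle with a turning cap, radius 32 mm, 180 mm high, standing; a bystander. Origin: centre of its underside.
- cup: bamboo cup, radius 34 mm, 95 mm high, standing; a bystander. Origin: centre of its underside.
Not all that is in view belongs to the job. Of the things that look like the bowl, the smaller one is meant. Several things look just like the dipper: the one meant starts farthest to the robot's left.

How it is judged:
On the way, in this order (a step that is already met when the one before it is completed fails the run):
1. the drawer is pulled out to its stop (value of joint drawer above 0.18 m), for 0.2 s.
2. the dipper is lifted out of the drawer with at least one nut in it (height (world z) of dipper above 0.09 m and distance between any of nut0, nut1, nut2, nut3, nut4, nut5, nut6, nut7 and dipper_in below 0.045 m), for 0.2 s.
At the end, for the whole second after the job is handed in: Drawer open (within 20 mm of its stop); at least three nuts in the bowl (centre within 55 mm of the middle of its mouth), all others in bowl or drawer; dipper standing on the table top (0.2 rad, 6 mm); dipper, bowl, bottle and cup upright and at rest (value of joint drawer above 0.165 m and (distance between each of nut0, nut1, nut2 and bowl_rim below 0.055 m or distance between each of nut0, nut1, nut3 and bowl_rim below 0.055 m or distance between each of nut0, nut2, nut3 and bowl_rim below 0.055 m or distance between each of nut1, nut2, nut3 and bowl_rim below 0.055 m or distance between each of nut4, nut5, nut6 and bowl_rim below 0.055 m or distance between each of nut4, nut5, nut7 and bowl_rim below 0.055 m or distance between each of nut4, nut6, nut7 and bowl_rim below 0.055 m or distance between each of nut5, nut6, nut7 and bowl_rim below 0.055 m or ((distance between each of nut0, nut1 and bowl_rim below 0.055 m or distance between each of nut0, nut2 and bowl_rim below 0.055 m or distance between each of nut0, nut3 and bowl_rim below 0.055 m or distance between each of nut1, nut2 and bowl_rim below 0.055 m or distance between each of nut1, nut3 and bowl_rim below 0.055 m or distance between each of nut2, nut3 and bowl_rim below 0.055 m) and distance between any of nut4, nut5, nut6, nut7 and bowl_rim below 0.055 m) or (distance between any of nut0, nut1, nut2, nut3 and bowl_rim below 0.055 m and (distance between each of nut4, nut5 and bowl_rim below 0.055 m or distance between each of nut4, nut6 and bowl_rim below 0.055 m or distance between each of nut4, nut7 and bowl_rim below 0.055 m or distance between each of nut5, nut6 and bowl_rim below 0.055 m or distance between each of nut5, nut7 and bowl_rim below 0.055 m or distance between each of nut6, nut7 and bowl_rim below 0.055 m))) and (distance between nut0 and bowl_rim below 0.055 m or (x of nut0 in the frame of drawer_in between -0.095 and 0.095 m and y of nut0 in the frame of drawer_in between -0.063 and 0.063 m and z of nut0 in the frame of drawer_in between 0 and 0.06 m)) and (distance between nut1 and bowl_rim below 0.055 m or (x of nut1 in the frame of drawer_in between -0.095 and 0.095 m and y of nut1 in the frame of drawer_in between -0.063 and 0.063 m and z of nut1 in the frame of drawer_in between 0 and 0.06 m)) and (distance between nut2 and bowl_rim below 0.055 m or (x of nut2 in the frame of drawer_in between -0.095 and 0.095 m and y of nut2 in the frame of drawer_in between -0.063 and 0.063 m and z of nut2 in the frame of drawer_in between 0 and 0.06 m)) and (distance between nut3 and bowl_rim below 0.055 m or (x of nut3 in the frame of drawer_in between -0.095 and 0.095 m and y of nut3 in the frame of drawer_in between -0.063 and 0.063 m and z of nut3 in the frame of drawer_in between 0 and 0.06 m)) and (distance between nut4 and bowl_rim below 0.055 m or (x of nut4 in the frame of drawer_in between -0.095 and 0.095 m and y of nut4 in the frame of drawer_in between -0.063 and 0.063 m and z of nut4 in the frame of drawer_in between 0 and 0.06 m)) and (distance between nut5 and bowl_rim below 0.055 m or (x of nut5 in the frame of drawer_in between -0.095 and 0.095 m and y of nut5 in the frame of drawer_in between -0.063 and 0.063 m and z of nut5 in the frame of drawer_in between 0 and 0.06 m)) and (distance between nut6 and bowl_rim below 0.055 m or (x of nut6 in the frame of drawer_in between -0.095 and 0.095 m and y of nut6 in the frame of drawer_in between -0.063 and 0.063 m and z of nut6 in the frame of drawer_in between 0 and 0.06 m)) and (distance between nut7 and bowl_rim below 0.055 m or (x of nut7 in the frame of drawer_in between -0.095 and 0.095 m and y of nut7 in the frame of drawer_in between -0.063 and 0.063 m and z of nut7 in the frame of drawer_in between 0 and 0.06 m)) and height (world z) of dipper between -0.006 and 0.006 m and linear speed of each of dipper, bowl, bottle, cup below 0.02 m/s and angle between each of dipper, bowl, bottle, cup's own z axis and vertical below 0.2 rad); the robot touches nothing.
It fails at once if the fingers touch a soap nut (contact force between the fingers and nut0 above 0.5 N or contact force between the fingers and nut1 above 0.5 N or contact force between the fingers and nut2 above 0.5 N or contact force between the fingers and nut3 above 0.5 N or contact force between the fingers and nut4 above 0.5 N or contact force between the fingers and nut5 above 0.5 N or contact force between the fingers and nut6 above 0.5 N or contact force between the fingers and nut7 above 0.5 N).
It fails at once if the bottle or the cup is shifted by more than 20 mm or tipped (distance of any of bottle, cup from where it was at the start of the episode above 0.02 m or angle between any of bottle, cup's own z axis and vertical above 0.3 rad).
It also fails if it takes over 67 s, if anything falls off the work surface, if the arm or the gripper's body presses on something with over 40 N, if the wrist force passes 120 N, or if a joint passes its speed limit or range.

### The arm

A 6-joint arm with a two-finger parallel gripper is mounted at the origin on the work surface. World frame = base frame: x ahead of the robot, y to its left, z up, the work surface at z = 0. Lengths are in m, angles in rad, forces in N, time in s.
With the tool pointing down it reaches from about 0.275 to 0.875 m from the base axis. Payload 12.5 kg.
Tool frame: the origin (TCP) lies at the very end of the fingers, on their centre line; the grasp point (between the pads) lies 19 mm behind it; z points along the fingers, y is the line along which they close (so a half turn about z gives the same grasp; the last joint's range is limited). The gripper opens to 85 mm and grips with 20 to 120 N. Pads are 22 mm wide; open, the fingers measure 114 mm over their backs; the gripper's body (76 mm by 85 mm) begins 54 mm behind the grasp point. The pads swing forward as they close: fully open they stand 13 mm farther back than shut.
Start: joints at [1.16, 0.351, 1.652, -0, 1.139, -0.085], TCP at [0.176, 0.521, 0.231] pointing down, gripper open.
Joint ranges: [-2.75, 2.75], [-0.79, 2.1], [0.01, 2.65], [-1.57, 4.71], [0.07, 3.14], [-2.87, 2.87]. Speed limits (rad/s): [2.22, 2.22, 2.79, 3.14, 3.14, 3.14].

### API

Orientations are given as a 3x3 rotation matrix whose columns are the frame's x, y, z axes.
In Python, from bench import manip gives the robot as it stands. Calls block until the motion is done:
- manip.move_ptp(position, orientation): joint-space move of the TCP to a pose.
- manip.move_l(position, attitude=None, max_speed=0.15): straight line of the TCP; attitude=None keeps the orientation; max_speed is the mean speed in m/s.
- manip.move_j(angles): joint-space move.
- manip.set_gripper(opening, effort=None): opening from 0.0 (shut) to 1.0 (fully open); effort is the grip in N (None keeps the last); returns when the fingers have stopped.
- manip.dwell(seconds).
- manip.inverse_kinematics(position, orientation): joint angles nearest the present ones, or None.
- manip.grab_frame(name): name is "scene" or "top" or "wrist"; returns (picture, depth): 400x640x3 uint8, red, green, blue; 400x640 float32, m along the optical axis (not along the pixel's ray), 0 where there is no reading.
- manip.get_calibration(name): a dict with "camera_matrix" (3x3 intrinsics, pixels), "R" (3x3) and "t" (3): a world point X has camera coordinates R X + t. Camera axes: x right, y down, z forward; pixel columns grow to the right and rows downward; lengths in m; the calibration is good to about 2 mm. A picture is of the moment at which its call begins: read the wrist's pose just before it. get_calibration takes no time and is no camera call; for the wrist camera it gives the pose at the moment of the call.
A pose or a line that the arm cannot do raises manip.Unreachable and nothing moves.
- manip.sign_off(): hands the job in; it is judged then, once.
Trained networks look in the newest picture that a camera, given by its name, has taken for a name from the list of things; names that differ only in an ending like _2 or _b are one class to them, and where a whole thing is asked for, a point or a joint stands for the part that bears it (a point fixed in the world has none). Each returns a list of dicts, best first, with "confidence" (0 to 1); they miss things now and then, are a little off and sometimes report something else, mostly with a low value. They report only what shows in the picture. A call takes as long as a camera call. They do not tell look-alikes from the thing itself.
- manip.look_for(camera, name): "at" ([x, y, z] in m, in world coordinates, good to about 4 mm: the middle of the surface that is visible of it).
Readings, each from a call of its own:
- manip.current_time(): time.
- manip.current_qpos(): joint angles.
- manip.current_joint_vel(): joint speeds.
- manip.current_joint_torque(): joint torques, N m.
- manip.current_ee_pos(): TCP position.
- manip.current_tcp_rot(): TCP orientation.
- manip.current_force(): force on the tool from outside, world axes, zero at the start.
- manip.current_ft_torque(): the same for the moment, N m.
- manip.current_grip_width(): opening from 0.0 (shut) to 1.0 (fully open).
- manip.current_grip_force(): force on a finger pad.
Only numpy, scipy, OpenCV 4.12 (cv2) and the standard library are available. Lean on these libraries where they do the work, as an engineer would, in place of code of your own. Each camera call takes 0.05 s, during which the arm holds its last target. There are 200 camera calls.

## Working session

There is one attempt and no reset: what is moved stays moved. The work goes in short steps, each a Python script; the robot and the scene stay as the last script left them, time stands still between calls to the robot, and variables do not carry over. Pictures are saved under pics/ and viewed, at most 10 in all, crops included, and the job is handed in when it is done.

```bash
ls; mkdir -p pics; python3 - <<'E'
from bench import manip as m
import cv2,numpy as np
for c in ["scene","top"]:
    p,d=m.grab_frame(c); cv2.imwrite(f"pics/{c}0.png",p[:,:,::-1])
    K=m.get_calibration(c); print(c,np.round(K["camera_matrix"],1).tolist(),np.round(K["R"],3).tolist(),np.round(K["t"],3))
    for n in ["cabinet","drawer_handle","dipper","bowl","bottle","cup","nut0"]:
        print(n,[(np.round(r["at"],3).tolist(),round(r["confidence"],2)) for r in m.look_for(c,n)])
print(m.current_time())
E
```

```text
pics
scene [[445.7, 0.0, 312.6], [0.0, 445.7, 201.4], [0.0, 0.0, 1.0]] [[-0.588, 0.808, 0.019], [0.584, 0.441, -0.682], [-0.559, -0.39, -0.732]] [ 0.256 -0.333  1.715]
cabinet [([0.798, 0.048, 0.089], 0.69)]
drawer_handle [([0.656, 0.02, 0.082], 0.55)]
dipper [([0.315, 0.162, 0.007], 0.97), ([0.418, 0.272, 0.012], 0.91), ([0.8, 0.047, 0.094], 0.63)]
bowl [([0.573, 0.269, 0.029], 0.77), ([0.612, 0.505, 0.034], 0.62)]
bottle [([0.456, -0.241, 0.096], 0.72)]
cup [([0.62, -0.24, 0.068], 0.67)]
nut0 []
top [[366.2, 0.0, 314.3], [0.0, 366.2, 195.8], [0.0, 0.0, 1.0]] [[-0.111, -0.994, 0.003], [-0.972, 0.108, -0.21], [0.209, -0.026, -0.978]] [0.163 0.566 1.041]
cabinet [([0.752, 0.025, 0.092], 0.61)]
drawer_handle [([0.651, 0.014, 0.068], 0.62)]
dipper [([0.419, 0.272, 0.003], 0.66), ([0.302, 0.168, 0.001], 0.65)]
bowl [([0.641, 0.521, 0.033], 0.82), ([0.6, 0.282, 0.022], 0.7), ([0.654, 0.016, 0.07], 0.2)]
bottle [([0.44, -0.244, 0.122], 0.72), ([0.755, 0.028, 0.09], 0.36)]
cup [([0.618, -0.262, 0.068], 0.97)]
nut0 [([0.601, 0.282, 0.022], 0.5), ([0.617, -0.259, 0.067], 0.48)]
0.8
```

View pics/scene0.png

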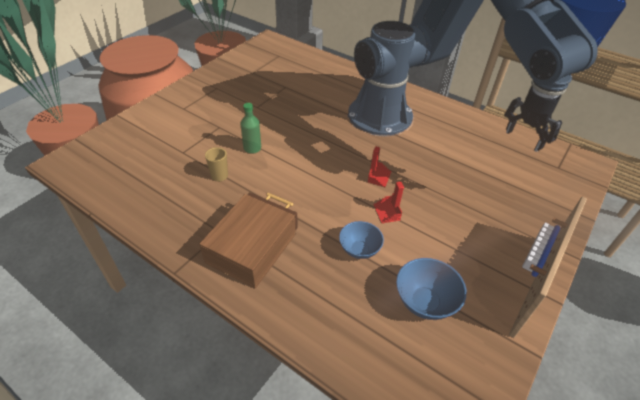

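View pics/top0.png

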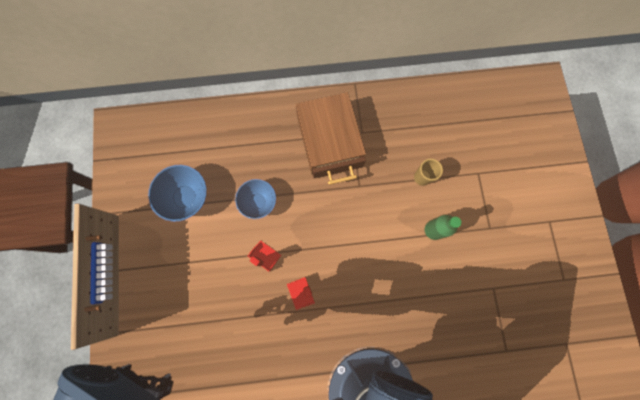

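Top view: cabinet top at (332,132) with its handle at (342,177), small bowl at (255,198), large bowl at (178,193). Left dipper is at (264,256), the other at (300,293), cup at (430,170), bottle at (443,227). The arm is clear of all of it. Next I fit poses from the depth images.

```bash
cat > h.py <<'E'
from bench import manip as m
import cv2,numpy as np
def cloud(c,save=None):
    K=m.get_calibration(c); p,d=m.grab_frame(c)
    if save: cv2.imwrite(f"pics/{save}.png",p[:,:,::-1])
    v,u=np.mgrid[:400,:640]; A=K["camera_matrix"]
    P=np.stack([(u-A[0,2])/A[0,0]*d,(v-A[1,2])/A[1,1]*d,d],-1)
    X=(P-K["t"])@K["R"]
    X[d<=0]=np.nan
    return X,p.astype(int)
def near(X,c,r): return np.hypot(X[...,0]-c[0],X[...,1]-c[1])<r
def red(p): return (p[...,0]>100)&(p[...,1]<60)&(p[...,2]<70)
def circ(q):
    A=np.c_[2*q[:,:2],np.ones(len(q))]; s=np.linalg.lstsq(A,(q[:,:2]**2).sum(1),rcond=None)[0]
    return s[:2],np.sqrt(s[2]+s[0]**2+s[1]**2)
E
python3 - <<'E'
from h import *
for c in ["scene","top"]:
    X,p=cloud(c); z=X[...,2]
    print(c,"table z",np.nanmedian(z[near(X,(.45,.05),.1)]))
    q=X[near(X,(.77,.03),.2)&(z>.08)&(z<.10)]; 
    r=cv2.minAreaRect((q[:,:2]*1000).astype(np.float32)); print("cab",len(q),r,np.median(q[:,2]))
    g=near(X,(.655,.018),.07)&(z>.04)&(z<.08)&(p[...,0]-p[...,2]>70)&(p[...,0]>140); q=X[g]
    if len(q): print("handle",len(q),np.round(q.mean(0),4),np.round([q.min(0),q.max(0)],3).tolist())
    q=X[near(X,(.6,.28),.085)&(z>.046)&(z<.058)&(p[...,2]>p[...,0])]; print("bowl",len(q),circ(q), cv2.minEnclosingCircle((q[:,:2]*1000).astype(np.float32)))
    for cc in [(.42,.272),(.31,.165)]:
        k=red(p)&near(X,cc,.09)&(np.hypot(X[...,0]-cc[0],X[...,1]-cc[1])<.07); q=X[k]
        print("dip",len(q),"z",q[:,2].min(),q[:,2].max())
        t=q[q[:,2]>.108]; b=q[q[:,2]<.012]; mid=q[(q[:,2]>.05)&(q[:,2]<.1)]
        print(" top",len(t),t.mean(0),"mid",mid.mean(0),"pan",len(b),b.mean(0), cv2.minAreaRect((b[:,:2]*1000).astype(np.float32)), "all<45", cv2.minAreaRect((q[q[:,2]<.045][:,:2]*1000).astype(np.float32)))
E
```

```text
scene table z -0.0001194978915633969
cab 4088 ((768.875244140625, 31.008010864257812), (230.49928283691406, 171.34814453125), 7.356091499328613) 0.08937122229207234
handle 117 [0.6245 0.0137 0.0633] [[0.612, -0.033, 0.057], [0.649, 0.061, 0.079]]
bowl 220 (array([0.59391314, 0.28004155]), np.float64(0.05875368623036334)) ((593.0967407226562, 280.5162658691406), 63.28877639770508)
dip 392 z -0.004454718093403458 0.11619835826341576
 top 12 [0.41207962 0.28407547 0.11294025] mid [0.41482414 0.29144439 0.07559768] pan 243 [0.41090694 0.26317102 0.0034704 ] ((419.6972961425781, 268.51824951171875), (72.75636291503906, 58.32369613647461), 49.996726989746094) all<45 ((422.2311096191406, 270.7906494140625), (81.91374206542969, 58.599037170410156), 48.841453552246094)
dip 389 z -0.0034723326159192777 0.11965742527960417
 top 27 [0.31306493 0.15476475 0.11493904] mid [0.31716947 0.15624022 0.0748652 ] pan 175 [0.28817723 0.17139995 0.00397901] ((293.9691467285156, 174.10610961914062), (96.27762603759766, 57.01387405395508), 15.585677146911621) all<45 ((296.33056640625, 172.2745361328125), (10
[... 508 characters left out ...]
.27852273 0.11388775] mid [0.40594644 0.2756143  0.07890353] pan 284 [0.42178077 0.26879196 0.00199403] ((424.39990234375, 268.43487548828125), (76.62393188476562, 53.402122497558594), 48.26080322265625) all<45 ((423.8730163574219, 268.19573974609375), (78.04559326171875, 53.24302291870117), 48.970558166503906)
dip 279 z -0.00431214254252213 0.12024273026015525
 top 61 [0.30877704 0.14927808 0.11474108] mid [0.31602977 0.14963298 0.07994348] pan 196 [0.28027579 0.17046526 0.00194713] ((284.4223327636719, 170.45870971679688), (41.76899337768555, 54.555267333984375), 19.68156623840332) all<45 ((285.3913879394531, 168.37303161621094), (43.10989761352539, 58.332740783691406), 15.285752296447754)
```

```bash
cat >> h.py <<'E'
def down(a):
    y=np.array([np.cos(a),np.sin(a),0]); z=np.array([0,0,-1.]); return np.c_[np.cross(y,z),y,z]
E
python3 - <<'E'
from h import *
np.set_printoptions(precision=4,suppress=True)
print(m.current_tcp_rot())
D=np.pi/180
for a in [7.3,187.3]:
    print(a,m.inverse_kinematics([.62,.01,.2],down(a*D)))
for a in [-41,139,49,-131]:
    print(a,m.inverse_kinematics([.404,.285,.25],down(a*D)))
# look at dipper from above
def view(pos,a,name):
    m.move_ptp(pos,down(a)); return cloud("wrist",name)
a=-41*D if m.inverse_kinematics([.404,.285,.25],down(-41*D)) is not None else 139*D
X,p=view([.33,.27,.30],49*D,"w_dip"); z=X[...,2]
k=red(p)&near(X,(.42,.272),.075); q=X[k]; f=lambda q:cv2.minAreaRect((q[:,:2]*1000).astype(np.float32))
print("dip",len(q)); 
for lo,hi in [(-.01,.02),(-.01,.045),(.06,.125),(.11,.125)]:
    s=q[(q[:,2]>lo)&(q[:,2]<hi)]; 
    if len(s)>4: print(lo,hi,len(s),s.mean(0),f(s))
X,p=view([.52,.0,.28],97.3*D,"w_han"); z=X[...,2]
e=np.array([np.cos(7.3*D),np.sin(7.3*D)])
q=X[near(X,(.62,.01),.06)&(z>.055)&(z<.08)&(p[...,0]-p[...,2]>50)]
print("han",len(q),q.mean(0),f(q[q[:,2]>.061]),q[:,2].max(),np.percentile((q[:,:2]-[.77,.0295])@e,[1,10,25,50,75,90,99]))
print(m.current_time())
E
```

```text
[[-0.9474  0.3201  0.    ]
 [ 0.3201  0.9474 -0.    ]
 [-0.     -0.     -1.    ]]
7.3 [-0.0589  0.5086  1.4919 -0.      1.141  -0.1863]
187.3 None
-41 [ 0.5202  0.229   1.7689 -0.      1.1437  1.2358]
139 [ 0.5202  0.229   1.7689 -0.      1.1437 -1.9058]
49 [ 0.5202  0.229   1.7689 -0.      1.1437 -0.335 ]
-131 [ 0.5202  0.229   1.7689 -0.      1.1437  2.8066]
dip 1490
-0.01 0.02 431 [0.4179 0.2719 0.0069] ((424.5569763183594, 271.2977600097656), (82.6225357055664, 60.31736373901367), 48.931732177734375)
-0.01 0.045 799 [0.4112 0.2782 0.018 ] ((423.6754150390625, 272.5797119140625), (82.63387298583984, 63.04049301147461), 49.8122444152832)
0.06 0.125 622 [0.4024 0.2889 0.1027] ((405.351806640625, 286.8084411621094), (25.76547622680664, 17.313980102539062), 48.313720703125)
0.11 0.125 348 [0.4048 0.2869 0.115 ] ((405.5480041503906, 286.69708251953125), (25.64666748046875, 16.857730865478516), 49.68216323852539)
han 903 [0.6266 0.0115 0.0632] ((636.4135131835938, 12.302001953125), (41.619117736816406, 89.61190795898438), 7.635757923126221) 0.06722997836596752 [-0.1554 -0.1546 -0.1532 -0.1497 -0.1394 -0.123  -0.1142]
3.5083
```

```bash
python3 - <<'E'
from h import *
np.set_printoptions(precision=4,suppress=True)
D=np.pi/180; e=np.array([np.cos(7.3*D),np.sin(7.3*D),0]); h=np.array([.6212,.0105,.041]); R=down(7.3*D)
m.set_gripper(.32,60)
m.move_ptp(h+[0,0,.08],R); m.move_l(h,max_speed=.1); print("F",m.current_force(),m.current_grip_width())
m.set_gripper(0,60); print(m.current_grip_width(),m.current_grip_force())
p=m.current_ee_pos(); d=.170
m.move_l(p-e*d,max_speed=.12); print(d,m.current_force()@e)
while d<.2:
    d+=.003; m.move_l(p-e*d,max_speed=.05); f=m.current_force()@e; print(round(d,3),f,m.current_ee_pos())
    if abs(f)>25: break
m.set_gripper(.32); m.dwell(.2); print(m.current_ee_pos())
m.move_l(m.current_ee_pos()+[0,0,.1],max_speed=.2)
m.move_ptp([.47,-.01,.36],down(97.3*D)); 
X,p=cloud("wrist","w_draw"); z=X[...,2]
X2,p2=cloud("top","top1")
print([ (np.round(r["at"],3).tolist(),round(r["confidence"],2)) for r in m.look_for("wrist","nut0")])
np.save("w1.npy",np.dstack([X,p])); print(m.current_time())
E
```

```text
F [0.2007 0.5388 0.0556] 0.3203253405844211
0.10398730625964236 58.43550145626068
0.17 4.098108713455165
0.173 6.4453198932421545 [ 0.451  -0.0115  0.0414]
0.176 6.111901579983353 [ 0.448  -0.0119  0.0414]
0.179 6.267431944185156 [ 0.445  -0.0123  0.0414]
0.182 6.037252700267323 [ 0.4421 -0.0127  0.0414]
0.185 15.497208077498442 [ 0.4407 -0.0129  0.0415]
0.188 32.48384172219784 [ 0.4407 -0.013   0.0416]
[ 0.4349 -0.0135  0.0414]
[([0.594, 0.019, 0.039], 0.71), ([0.635, -0.024, 0.038], 0.63), ([0.59, 0.048, 0.04], 0.55), ([0.622, 0.03, 0.038], 0.52), ([0.599, -0.037, 0.036], 0.5), ([0.617, 0.055, 0.035], 0.45)]
12.5417
```

View pics/w_draw.png

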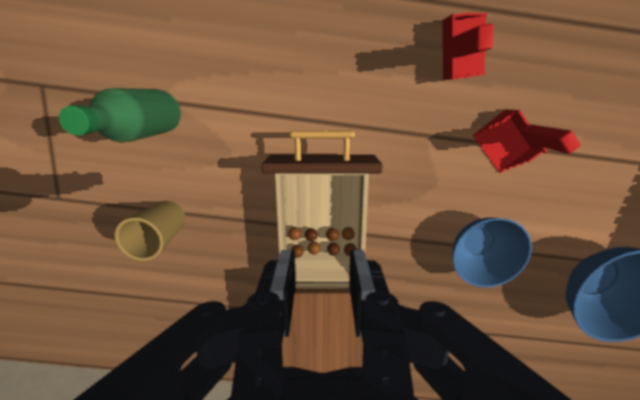

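The wrist view shows the drawer fully out, inner floor at about (320,225). All eight nuts sit in two rows of four in its rear half (rows ~234 and ~249, columns 295–350), and the front half is empty. Next I measure the drawer edges and nuts, and check the pour with inverse kinematics.

```bash
cat >> h.py <<'E'
D=np.pi/180
def dip(o,phi,th,off=np.zeros(3)):
    "tool pose for dipper origin o, heading phi, mouth-down tilt th; (dipper x = tool y)"
    c,s=np.cos(phi),np.sin(phi); Rz=np.array([[c,-s,0],[s,c,0],[0,0,1]])
    c,s=np.cos(th),np.sin(th); Ry=np.array([[c,0,s],[0,1,0],[-s,0,c]])
    R=Rz@Ry; T=R@np.array([[0,1,0],[1,0,0],[0,0,-1.]])
    return np.asarray(o)+R@(np.array([-.024,0,.076])+off),T,R
def lip(L,phi,th,off=np.zeros(3)):
    R=dip([0,0,0],phi,th)[2]; return dip(np.asarray(L)-R@np.array([.03,0,.0]),phi,th,off)
E
python3 - <<'E'
from h import *
np.set_printoptions(precision=4,suppress=True)
W=np.load("w1.npy"); X,p=W[...,:3],W[...,3:]; z=X[...,2]
e=np.array([np.cos(7.3*D),np.sin(7.3*D)]); n=np.array([-e[1],e[0]]); o=np.array([.5855,.0057])
a=(X[...,:2]-o)@e; b=(X[...,:2]-o)@n
k=(abs(b)<.1)&(a>-.13)&(a<.1)&(z>.074)&(z<.09)&(a<-.05); print("panel",np.percentile(a[k],[2,50,98]),np.percentile(b[k],[1,99]),cv2.minAreaRect((X[k][:,:2]*1000).astype(np.float32)))
k=(abs(b)<.08)&(abs(a)<.09)&(z>.055)&(z<.07); print("walls",np.percentile(b[k&(b<0)],[3,50,97]),np.percentile(b[k&(b>0)],[3,50,97]))
for s in (-1,1):
    kk=k&(b*s>.05); print(" wall slope deg",np.polyfit(a[kk],b[kk],1)[0]*57.3)
k=(abs(b)<.05)&(a>-.08)&(a<-.02); print("floor",np.median(z[k]))
v,u=np.nonzero((abs(b)<.062)&(abs(a)<.09)&(p[...,0]-p[...,2]>45)&(p[...,0]<190)&(z>.03)&(z<.05)&(p[...,2]<60)); print("nutpx",len(u))
lab=np.zeros((400,640),np.uint8); lab[v,u]=1
N,l,st,c=cv2.connectedComponentsWithStats(lab)
for i in range(1,N):
    if st[i,4]>15: q=l==i; print(st[i,4],c[i],"a,b,zmax",a[q].mean(),b[q].mean(),z[q].max())
o3=[.594,.278]
for ph in range(-150,200,20):
    q=[]
    for t in (-20,20,50,75):
        P,T,_=lip([.594,.278,.075],ph*D,t*D); s=m.inverse_kinematics(P,T); q.append(None if s is None else np.round(s,2).tolist())
    if sum(x is None for x in q)<2: print(ph,q)
E
```

```text
panel [-0.1106 -0.1044 -0.0957] [-0.0794  0.0796] ((483.32000732421875, -7.371040344238281), (15.837630271911621, 162.52191162109375), 7.37440824508667)
walls [-0.0654 -0.0617 -0.0162] [0.0214 0.0626 0.0662]
 wall slope deg -0.042027881267464935
 wall slope deg 0.2133336421421717
floor 0.019610356244640997
nutpx 659
120 [294.8167 233.0833] a,b,zmax 0.013119883346648775 -0.043346543887474616 0.04334486052578144
85 [312.4471 234.6824] a,b,zmax 0.015507417852373565 -0.015189067355870585 0.043112631501584946
114 [333.1491 234.3333] a,b,zmax 0.015280004016302612 0.01788038540977259 0.042654391863749606
67 [347.806  233.4328] a,b,zmax 0.013102908975528118 0.041138177637368475 0.04267771928438587
111 [314.1171 247.5676] a,b,zmax 0.03883565638965085 -0.012763561093774075 0.042466875112909655
81 [298.5679 250.4691] a,b,zmax 0.04416691828128349 -0.0381415380486455 0.042241016832852835
81 [334.8025 249.5802] a,b,zmax 0.042172825088964375 0.02082079566169699 0.043104192515136724
-130 [[0.47, 0.96, 0.89, -0.14, 1.61, 2.75], [0.31, 0.53, 1.6, 0.27, 0.73, 2.4], [0.13, 0.45, 2.0, 1.62, 0.55, 0.98], 
[... 1719 characters left out ...]
7, -1.29], [0.69, 0.81, 1.29, -0.81, 1.47, -0.95], [0.81, 1.04, 1.16, -1.08, 1.77, -0.83]]
130 [[0.15, 0.78, 1.25, 0.31, 1.31, -2.23], [0.46, 0.6, 1.47, -0.4, 1.02, -1.6], [0.72, 0.69, 1.53, -0.98, 1.18, -1.03], [0.85, 0.89, 1.5, -1.28, 1.48, -0.74]]
150 [[0.2, 0.86, 1.08, 0.23, 1.46, -2.48], [0.45, 0.57, 1.53, -0.38, 0.88, -1.95], [0.69, 0.58, 1.75, -1.2, 0.88, -1.08], [0.85, 0.77, 1.81, 4.69, 1.25, -0.58]]
170 [[0.26, 0.94, 0.94, 0.14, 1.58, -2.73], [0.42, 0.54, 1.58, -0.29, 0.75, -2.36], [0.61, 0.48, 1.93, -1.53, 0.57, -1.04], [0.76, 0.68, 2.07, 4.2, 1.1, -0.35]]
190 [None, [0.39, 0.52, 1.61, -0.12, 0.67, -2.85], [0.47, 0.42, 2.05, 4.04, 0.29, -0.69], [0.54, 0.64, 2.26, 3.54, 1.08, -0.1]]
```

```bash
cat >> h.py <<'E'
e=np.array([np.cos(7.3*D),np.sin(7.3*D),0]); n=np.array([-e[1],e[0],0]); DO=np.array([.5855,.0057,0])
def dr(x,y,z): return DO+x*e+y*n+[0,0,z]
E
python3 - <<'E'
from h import *
np.set_printoptions(precision=4,suppress=True)
g=np.array([.4053,.2868,.077]); a=-40.8*D
m.set_gripper(.6); m.move_ptp(g+[0,0,.08],down(a)); m.move_l(g,max_speed=.15)
print("F",m.current_force())
m.set_gripper(0,100); print("w",m.current_grip_width(),m.current_grip_force())
m.move_l(g+[0,0,.10],max_speed=.15)
P,T,_=dip(dr(-.045,.016,.12),7.3*D,0); m.move_ptp(P,T)
print("F",m.current_force(),m.current_ee_pos()-P,m.current_time())
X,p=cloud("top","top2"); X2,p2=cloud("scene","sc2")
for X,p in((X,p),(X2,p2)):
    k=red(p)&near(X,P-.0*e,.09)&(X[...,2]>.1); q=X[k]; a=(q[:,:2]-DO[:2])@e[:2]; b=(q[:,:2]-DO[:2])@n[:2]
    print(len(q),"z",np.percentile(q[:,2],[1,99]),"a",np.percentile(a,[1,99]),"b",np.percentile(b,[1,99]))
import subprocess
im=cv2.imread("pics/sc2.png"); cv2.imwrite("pics/sc2c.png",cv2.resize(im[80:280,180:420],None,fx=3,fy=3))
E
```

```text
F [0.8819 1.089  0.9972]
w 0.19657883665426765 97.84064769744873
F [ 0.3117  0.4682 -1.1596] [-0.0003  0.0005 -0.0005] 18.6667Traceback (most recent call last):
  File "<stdin>", line 13, in <module>
    return _quantile_unchecked(
        a, q, axis, out, overwrite_input, method, keepdims, weights)
    return _ureduce(a,
                    func=_quantile_ureduce_func,
    ...<5 lines>...
                    overwrite_input=overwrite_input,
                    method=method)
    r = func(a, **kwargs)
    result = _quantile(arr,
                       quantiles=q,
    ...<2 lines>...
                       out=out,
                       weights=wgt)
    slices_having_nans = np.isnan(arr[-1, ...])
                                  ~~~^^^^^^^^^
IndexError: index -1 is out of bounds for axis 0 with size 0
```

```bash
python3 - <<'E'
from h import *
im=cv2.imread("pics/sc2.png"); cv2.imwrite("pics/sc2c.png",cv2.resize(im[100:300,200:440],None,fx=3,fy=3))
X,p=cloud("scene"); P=m.current_ee_pos()
k=red(p)&near(X,P,.09)&(X[...,2]>.1); q=X[k]; a=(q[:,:2]-DO[:2])@e[:2]; b=(q[:,:2]-DO[:2])@n[:2]
print(len(q),"z",np.percentile(q[:,2],[1,99]),"a",np.percentile(a,[1,99]),"b",np.percentile(b,[1,99]))
for zz in np.arange(.115,.17,.006):
    s=abs(q[:,2]-zz)<.003
    if s.any(): print(round(zz,3),s.sum(),a[s].max().round(4),b[s].max().round(4),b[s].min().round(4))
E
```

```text
336 z [0.1165959  0.23309933] a [-0.07681946 -0.02741066] b [-0.02238176  0.05490985]
0.115 16 -0.0489 0.0442 -0.0161
0.121 89 -0.0252 0.0509 -0.0222
0.127 32 -0.0244 0.0546 -0.0214
0.133 43 -0.0245 0.0566 -0.0235
0.139 28 -0.0433 0.0539 -0.025
0.145 27 -0.0489 0.0572 -0.0225
0.151 25 -0.06 0.0545 -0.0194
0.157 15 -0.0577 0.0417 -0.008
0.163 12 -0.0577 0.0282 0.0068
0.169 12 -0.0576 0.0297 0.0072
```

View pics/sc2c.png

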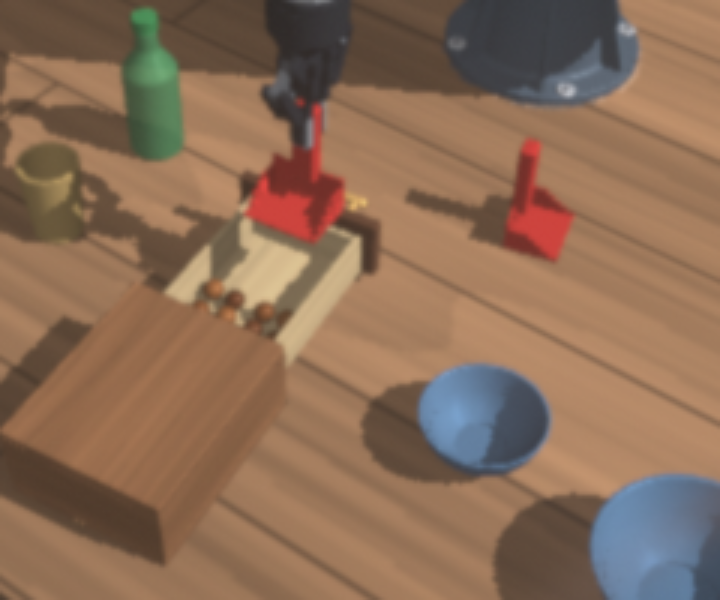

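The dipper is held level over the empty drawer front, centred as planned; the nuts lie behind it and the bowl is at about (483,415) in the crop. Next is the scoop.

```bash
python3 - <<'E'
from h import *
np.set_printoptions(precision=3,suppress=True)
ph=7.3*D
def go(x,z,t,v=.06):
    P,T,_=lip(dr(x,.016,z),ph,t*D); m.move_l(P,T,max_speed=v); print((x,z,t),"F",m.current_force()@np.c_[e,n,[0,0,1]],m.current_time())
go(-.015,.028,2,.15)
z=.028
while z>.017:
    z-=.0015; go(-.015,z,2,.05)
    if m.current_force()[2]>4: break
z+=.0008
go(.02,z,2); go(.040,z,2,.05)
for x in (.047,.053,.057):
    go(x,z,2,.04)
    if abs(m.current_force()@e)>25: break
X,p=cloud("wrist","w3")
E
```

```text
(-0.015, 0.028, 2) F [-0.028 -0.687  0.161] 19.5667
(-0.015, 0.0265, 2) F [ 0.549  0.437 -0.807] 19.8167
(-0.015, 0.024999999999999998, 2) F [ 0.626  0.492 -1.118] 20.0667
(-0.015, 0.023499999999999997, 2) F [ 0.655  0.498 -1.193] 20.3167
(-0.015, 0.021999999999999995, 2) F [ 0.37   0.278 -0.501] 20.5667
(-0.015, 0.020499999999999994, 2) F [-3.215  0.484 10.931] 20.8167
(0.02, 0.021299999999999993, 2) F [-0.554 -0.276  4.564] 21.55
(0.04, 0.021299999999999993, 2) F [-1.195 -0.552  5.193] 22.1
(0.047, 0.021299999999999993, 2) F [-0.835 -0.853  5.268] 22.425
(0.053, 0.021299999999999993, 2) F [-1.196 -0.265  5.894] 22.725
(0.057, 0.021299999999999993, 2) F [-1.695 -0.586  6.246] 22.975
```

View pics/w3.png

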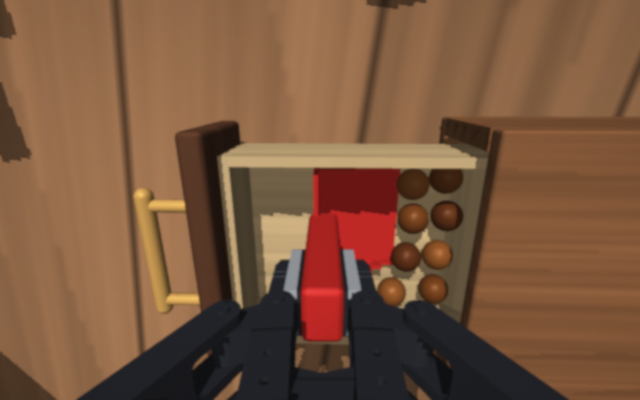

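The wrist view shows the pan mouth edge at column ~397, one nut row just ahead of it (~412) and the second row up on the back board (~442). Next the lip follows the board upward.

```bash
cat >> h.py <<'E'
def go(x,z,t,v=.06,y=.016):
    P,T,_=lip(dr(x,y,z),7.3*D,t*D); m.move_l(P,T,max_speed=v); print((x,z,t),"F",m.current_force()@np.c_[e,n,[0,0,1]],m.current_time())
E
python3 - <<'E'
from h import *
np.set_printoptions(precision=3,suppress=True)
for x,z,t in [(.062,.0275,-3),(.067,.0325,-8),(.072,.0375,-13),(.076,.0415,-17)]:
    go(x,z,t,.04)
    if abs(m.current_force()@e)>25: break
X,p=cloud("wrist","w4"); m.grab_frame("top"); 
E
```

```text
(0.062, 0.0275, -3) F [-0.39   0.092 -0.012] 23.275
(0.067, 0.0325, -8) F [-0.118  0.494 -0.925] 23.525
(0.072, 0.0375, -13) F [-0.786 -0.263 -0.677] 23.775
(0.076, 0.0415, -17) F [ 0.273  0.645 -0.938] 24.025
```

View pics/w4.png

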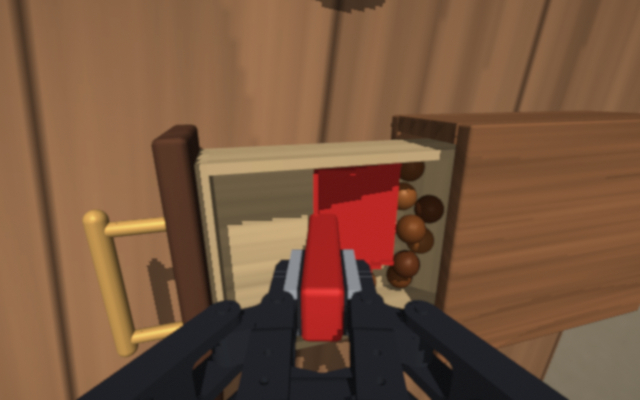

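The nuts are resting on the lip edge against the board (columns 400–435) and none are in the pan. I'll pull the lip back quickly so they roll down the board and hop over it, then pitch up.

```bash
python3 - <<'E'
from h import *
np.set_printoptions(precision=3,suppress=True)
go(.035,.0213,2,.4); go(.037,.034,-11,.2)
X,p=cloud("wrist","w5"); print(m.current_time())
E
```

```text
(0.035, 0.0213, 2) F [ 0.719 -0.504  2.173] 24.625
(0.037, 0.034, -11) F [ 0.315  0.612 -0.183] 25.0333
25.0833
```

View pics/w5.png

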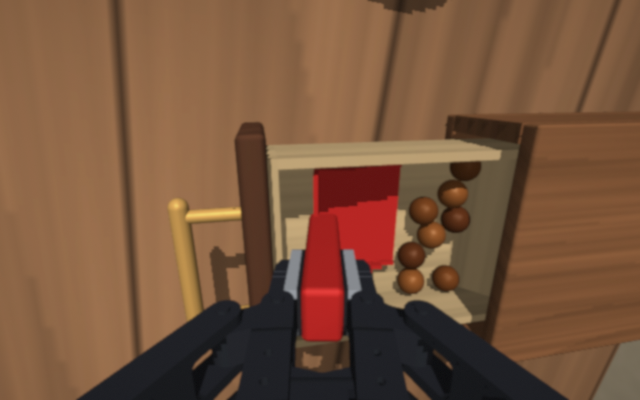

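The nuts only followed the lip down, and the low forces suggest the lip was running above the board. I'll push along the floor until the board is felt, then climb in contact with it.

```bash
python3 - <<'E'
from h import *
np.set_printoptions(precision=3,suppress=True)
go(.030,.024,0,.15); go(.032,.0208,2,.1); go(.054,.0208,2,.06)
x=.054
while x<.07:
    x+=.002; go(x,.0208,2,.05)
    if -(m.current_force()@e)>7: break
X,p=cloud("wrist","w6")
x0=x
for i in range(1,5):
    go(x0+.004*i,.0208+.0035*i,2-4*i,.06)
    if -(m.current_force()@e)>25: break
X,p=cloud("wrist","w7")
a=cv2.imread("pics/w6.png")[100:340,200:520];b=cv2.imread("pics/w7.png")[100:340,200:520]
cv2.imwrite("pics/w67.png",np.hstack([a,b]))
E
```

```text
(0.03, 0.024, 0) F [-0.469 -0.149  0.24 ] 25.45
(0.032, 0.0208, 2) F [ 1.62  -0.078  3.666] 25.7
(0.054, 0.0208, 2) F [-2.151 -1.115 10.077] 26.2167
(0.056, 0.0208, 2) F [-7.02  -1.546 12.348] 26.4667
(0.06, 0.0243, -2) F [-0.867 -0.146 -0.668] 26.7667
(0.064, 0.0278, -6) F [0.623 0.329 2.954] 27.0167
(0.068, 0.0313, -10) F [ 1.295 -0.59   5.476] 27.2667
(0.07200000000000001, 0.0348, -14) F [ 2.789 -0.45   6.817] 27.5167
```

View pics/w67.png

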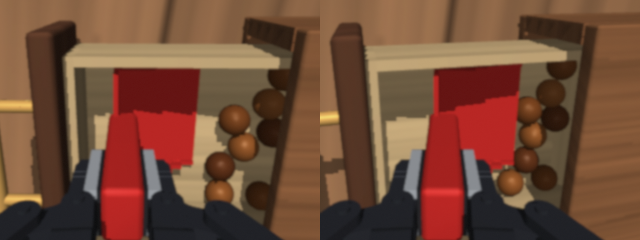

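```bash
python3 - <<'E'
from h import *
np.set_printoptions(precision=3,suppress=True)
for x,z,t in [(.076,.0405,-16),(.080,.0445,-18),(.083,.0475,-20)]:
    go(x,z,t,.05)
    if abs(m.current_force()@e)>20: break
X,p=cloud("wrist","w8")
go(x,z+.008,t-8,.08); go(x-.002,z+.016,t-14,.08)
X,p=cloud("wrist","w9")
a=cv2.imread("pics/w8.png")[100:340,200:520];b=cv2.imread("pics/w9.png")[100:340,200:520]
cv2.imwrite("pics/w89.png",np.hstack([a,b]))
E
```

```text
(0.076, 0.0405, -16) F [ 1.403 -0.548 -1.477] 27.8167
(0.08, 0.0445, -18) F [-0.101  0.544 -1.916] 28.0667
(0.083, 0.0475, -20) F [-0.058 -0.329 -0.407] 28.3167
(0.083, 0.0555, -28) F [ 0.411  0.068 -0.986] 28.8833Traceback (most recent call last):
  File "<stdin>", line 7, in <module>
  File "h.py", line 30, in go
    P,T,_=lip(dr(x,y,z),7.3*D,t*D); m.move_l(P,T,max_speed=v); print((x,z,t),"F",m.current_force()@np.c_[e,n,[0,0,1]],m.current_time())
                                    ~~~~~~~~^^^^^^^^^^^^^^^^^
bench.Unreachable: the arm cannot follow that straight line within its joint ranges
```

```bash
cat >> h.py <<'E'
def nuts(cam="wrist",save=None):
    X,p=cloud(cam,save); z=X[...,2]; T=m.current_tcp_rot(); R=T@np.array([[0,1,0],[1,0,0],[0,0,-1.]]).T
    o=m.current_ee_pos()-R@np.array([-.024,0,.076])
    k=(p[...,0]-p[...,2]>25)&(p[...,0]>1.35*p[...,1])&(p[...,1]>1.2*p[...,2])&(p[...,0]<215)
    a=(X-DO)@e; b=(X-DO)@n; k&=(abs(b)<.064)&(abs(a)<.105)&(z>.024)
    Y=X[k]; Q=(Y-o)@R; A=np.c_[a[k],b[k],Y[:,2]]
    print("npx",len(Y))
    N,l=cv2.connectedComponents(cv2.erode(k.astype(np.uint8),np.ones((3,3))))
    for i in range(1,N):
        q=(l==i)
        if q.sum()>25: s=X[q]; print(q.sum(),"dipframe",np.round(((s-o)@R).mean(0)*1000,0),"drawer",np.round([a[q].mean()*1000,b[q].mean()*1000,s[:,2].mean()*1000,s[:,2].max()*1000],0))
    return X,p
E
python3 - <<'E'
from h import *
X,p=nuts("wrist","w9"); nuts("top")
a=cv2.imread("pics/w8.png")[90:330,200:520];b=cv2.imread("pics/w9.png")[90:330,200:520]
cv2.imwrite("pics/w89.png",np.hstack([a,b])); print(m.current_qpos())
E
```

```text
npx 9395
3553 dipframe [54. -2. 23.] drawer [94. 14. 88. 91.]
28 dipframe [ 38.  32. -25.] drawer [103.  48.  37.  56.]
92 dipframe [ 38.  13. -22.] drawer [101.  29.  40.  57.]
3310 dipframe [-66.  17.  81.] drawer [-39.  33.  82.  85.]
130 dipframe [ 36. -63. -25.] drawer [100. -47.  36.  41.]
28 dipframe [ 19. -59. -12.] drawer [ 80. -43.  40.  42.]
npx 517
153 dipframe [ 54. -10.  19.] drawer [96.  6. 84. 94.]
[-0.08867759  0.45318865  2.00533303  0.46393436  0.22730034 -0.64528838]
```

View pics/w89.png

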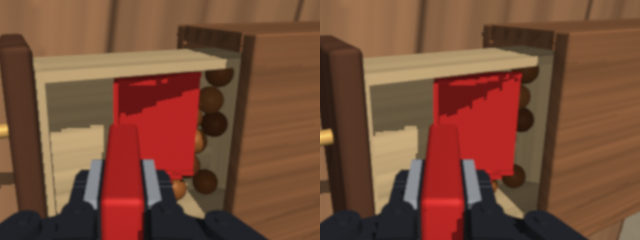

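```bash
cat >> h.py <<'E'
def panel(verbose=1):
    r=[]
    for c in ("top","scene","wrist"):
        X,p=cloud(c); a=(X-DO)@e; b=(X-DO)@n; z=X[...,2]
        k=(abs(b)<.078)&(a<-.03)&(a>-.15)&(z>.077)&(z<.088)&(p[...,0]<130)&(p[...,0]>p[...,2]+10)&(p[...,0]<2.5*p[...,1])
        h=(abs(b)<.04)&(a<-.06)&(a>-.2)&(z>.056)&(z<.070)&(p[...,0]-p[...,2]>60)&(p[...,0]>130)&(p[...,0]<2.0*p[...,1])
        s=(abs(b)<.078)&(a<.2)&(a>.04)&(z>.086)&(z<.094)&(p[...,0]<2.5*p[...,1])
        print(c,"panel",k.sum(),np.percentile(a[k],[3,50,97]) if k.sum()>5 else "","handle",h.sum(),np.percentile(a[h],[2,15,50]) if h.sum()>5 else "","cab front",np.percentile(a[s],.5) if s.sum()>20 else "")
E
python3 - <<'E'
from h import *
np.set_printoptions(precision=3,suppress=True)
panel()
W=np.load("w1.npy"); X=W[...,:3]; a=(X-DO)@e; b=(X-DO)@n
for lo in range(-60,130,8):
    k=(abs(b)<.055)&(a>lo/1e3)&(a<(lo+8)/1e3); print(lo,np.round(np.percentile(X[k][:,2],[5,50]),3) if k.any() else "",end="; ")
E
```

```text
top panel 53 [-0.045 -0.039 -0.032] handle 0  cab front 0.09049672743160658
scene panel 158 [-0.046 -0.036 -0.03 ] handle 49 [-0.088 -0.083 -0.079] cab front 0.0891158194659746
wrist panel 5113 [-0.045 -0.039 -0.032] handle 2982 [-0.086 -0.084 -0.08 ] cab front 0.08940506265454362
-60 [0.018 0.02 ]; -52 [0.018 0.02 ]; -44 [0.018 0.02 ]; -36 [0.018 0.02 ]; -28 [0.018 0.02 ]; -20 [0.018 0.02 ]; -12 [0.018 0.02 ]; -4 [0.018 0.02 ]; 4 [0.018 0.021]; 12 [0.019 0.038]; 20 [0.019 0.037]; 28 [0.019 0.02 ]; 36 [0.019 0.034]; 44 [0.019 0.037]; 52 [0.019 0.022]; 60 [0.024 0.028]; 68 [0.032 0.036]; 76 [0.04  0.044]; 84 [0.049 0.061]; 92 [0.063 0.089]; 100 [0.088 0.09 ]; 108 [0.088 0.09 ]; 116 [0.089 0.09 ]; 124 [0.089 0.09 ];
```

The picture and cloud show that I pushed the drawer about 65 mm back in, and the nuts are below the pan. I'll set the pan on the empty floor in front and use its back against the front panel to pull the drawer out again briskly, so the nuts roll toward the pan mouth.

```bash
python3 - <<'E'
from h import *
np.set_printoptions(precision=3,suppress=True)
go(.070,.075,-15,.15); go(.043,.070,0,.15); go(.043,.024,1,.15); go(.036,.0208,2,.08); go(.030,.0208,2,.06)
go(-.036,.0208,2,.5)
go(-.033,.034,-10,.2)
panel(); nuts("wrist","w10")
E
```

```text
(0.07, 0.075, -15) F [-0.586  0.322 -0.645] 29.8917
(0.043, 0.07, 0) F [-0.465  0.893 -0.494] 30.3417
(0.043, 0.024, 1) F [ 0.927 -0.561 -0.05 ] 30.7917
(0.036, 0.0208, 2) F [1.966 0.405 3.458] 31.0417
(0.03, 0.0208, 2) F [4.491 1.28  2.617] 31.2917
(-0.036, 0.0208, 2) F [18.66   1.698  0.324] 31.6
(-0.033, 0.034, -10) F [31.426  4.902 -5.366] 31.975
top panel 23 [-0.109 -0.104 -0.099] handle 0  cab front 0.09013603375459128
scene panel 159 [-0.11  -0.1   -0.078] handle 63 [-0.149 -0.146 -0.142] cab front 0.08899057685199978
wrist panel 3642 [-0.11  -0.103 -0.096] handle 2333 [-0.15  -0.148 -0.143] cab front 0.08888378247446051
npx 11101
4819 dipframe [156.  -6.  26.] drawer [94.  9. 88. 91.]
824 dipframe [54. 22. -5.] drawer [-1. 36. 38. 42.]
1075 dipframe [-36.  26.  58.] drawer [-101.   41.   83.   85.]
462 dipframe [47. -7. -5.] drawer [-7.  7. 37. 42.]
256 dipframe [-6. -5. 21.] drawer [-64.  10.  52.  98.]
420 dipframe [ 74. -43. -10.] drawer [ 21. -29.  37.  42.]
410 dipframe [ 43. -59.  -4.] drawer [-11. -44.  37.  42.]
101 dipframe [ 20. -57.   1.] drawer [-34. -43.  38.  42.]
95 dipframe [-34. -73.  57.] drawer [-99. -58.  82.  84.]
```

View pics/w10.png

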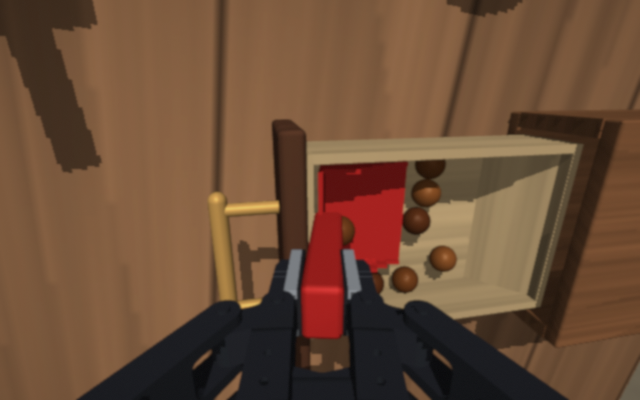

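The drawer is at its stop again (panel at −0.104), one nut is in the pan at (345,230), three or four sit just ahead of its mouth at columns 415–430, and the rest are at (443,258), (404,279) and (375,283). Brisk relative motion gets nuts over the lip, so I'll make fast thrusts and pitch up straight after.

```bash
cat >> h.py <<'E'
def inpan():
    T=m.current_tcp_rot(); R=T@np.array([[0,1,0],[1,0,0],[0,0,-1.]]).T; o=m.current_ee_pos()-R@np.array([-.024,0,.076])
    for c in ("wrist","scene"):
        X,p=cloud(c); Q=(X-o)@R
        k=(p[...,0]-p[...,2]>20)&(p[...,0]>1.3*p[...,1])&(p[...,1]>1.2*p[...,2])&(p[...,0]<215)&(p[...,0]<3.2*p[...,1])
        k&=(abs(Q[...,0])<.034)&(abs(Q[...,1])<.040)&(Q[...,2]>.008)&(Q[...,2]<.05)
        N,l,st,_=cv2.connectedComponentsWithStats(k.astype(np.uint8))
        print(c,"in pan",[(int(st[i,4]),np.round(np.median(Q[l==i],0)*1000).tolist(),np.round(np.ptp(Q[l==i],0)*1000).tolist()) for i in range(1,N) if st[i,4]>6])
E
python3 - <<'E'
from h import *
np.set_printoptions(precision=3,suppress=True)
inpan()
go(-.030,.0208,1,.1); go(.046,.0208,1,.6); go(.044,.034,-11,.3)
inpan(); nuts(); panel()
E
```

```text
wrist in pan [(92, [-10.0, 39.0, 13.0], [33.0, 1.0, 23.0]), (9, [12.0, 39.0, 9.0], [6.0, 0.0, 2.0]), (7, [18.0, 39.0, 9.0], [4.0, 0.0, 2.0]), (31, [-29.0, 10.0, 37.0], [4.0, 9.0, 22.0]), (269, [-6.0, -6.0, 18.0], [11.0, 27.0, 40.0])]
scene in pan [(8, [-27.0, -31.0, 34.0], [19.0, 28.0, 19.0]), (8, [-31.0, 23.0, 34.0], [8.0, 18.0, 5.0]), (40, [-10.0, -7.0, 16.0], [26.0, 24.0, 14.0])]
(-0.03, 0.0208, 1) F [ 3.901 -3.936 18.907] 32.6333
(0.046, 0.0208, 1) F [ 5.632 -1.004 11.712] 32.9667
(0.044, 0.034, -11) F [-3.695  0.436  9.949] 33.3583
wrist in pan [(125, [-8.0, 39.0, 20.0], [42.0, 2.0, 23.0]), (26, [-31.0, 10.0, 41.0], [3.0, 9.0, 21.0])]
scene in pan [(10, [-26.0, 36.0, 25.0], [26.0, 13.0, 26.0])]
npx 13461
5261 dipframe [90. -8. 43.] drawer [94.  8. 88. 91.]
2067 dipframe [-44.  25.  63.] drawer [-41.  41.  82.  85.]
594 dipframe [75. 11. -6.] drawer [89. 27. 37. 43.]
1434 dipframe [ 74. -18.  -5.] drawer [87. -2. 37. 42.]
1315 dipframe [ 60. -61.  -3.] drawer [ 74. -44.  37.  43.]
63 dipframe [-37. -71.  62.] drawer [-34. -55.  82.  84.]
top panel 16 [-0.047 -0.042 -0.034] handle 0  cab front 0.09009956226675093
scene panel 152 [-0.047 -0.038 -0.032] handle 47 [-0.088 -0.085 -0.08 ] cab front 0.08910127431518854
wrist panel 3482 [-0.047 -0.04  -0.033] handle 1931 [-0.087 -0.085 -0.081] cab front 0.08948972367047606
```

Cause found: pressing the pan on the floor (19 N) drags the drawer in by friction. I'll yank it out again, then scoop with light floor contact until the lip touches the board foot.

```bash
cat > s.py <<'E'
from h import *
np.set_printoptions(precision=3,suppress=True)
st=dict(x=0,z=.0222,t=2.5)
def F(): f=m.current_force(); return f@e,f[2]
def mv(x,z,t,v,y=.016):
    P,T,_=lip(dr(x,y,z),7.3*D,t*D); m.move_l(P,T,max_speed=v)
def scoop(x0,z=.0225,t=2.5,y=.016,xs=(-.01,.01,.025,.037,.044),xmax=.062):
    fx,fz=F()
    while fz<1.5 and z>.018: z-=.0005; mv(x0,z,t,.05,y); fx,fz=F()
    print("floor z",z,fx,fz)
    for x in list(xs)+list(np.arange(xs[-1]+.002,xmax,.002)):
        mv(x,z,t,.09,y); fx,fz=F()
        if fz>4: z+=.0005
        if fz<.7: z-=.0004
        print(round(x,4),round(z,4),round(fx,1),round(fz,1),end=" | ")
        if x>.045 and fx<-4.5: break
    return x,z
E
python3 - <<'E'
from s import *
go(.038,.026,1,.2); go(.030,.0222,1.5,.1); go(-.033,.0222,1.5,.6); go(-.026,.0235,1.5,.1)
inpan(); panel()
x,z=scoop(-.026)
inpan(); panel()
nuts(); print(x,z,m.current_time())
E
```

```text
(0.038, 0.026, 1) F [-0.061  0.553 -1.172] 34.05
(0.03, 0.0222, 1.5) F [5.267 0.511 1.059] 34.3
(-0.033, 0.0222, 1.5) F [12.298  1.408  0.994] 34.6
(-0.026, 0.0235, 1.5) F [-0.373  0.035 -1.008] 34.85
wrist in pan [(132, [-8.0, 39.0, 22.0], [42.0, 3.0, 21.0]), (787, [-6.0, 24.0, 17.0], [21.0, 21.0, 13.0]), (11, [-27.0, 21.0, 33.0], [0.0, 7.0, 2.0]), (46, [-33.0, -4.0, 28.0], [3.0, 20.0, 32.0])]
scene in pan [(14, [-27.0, -37.0, 28.0], [32.0, 16.0, 8.0]), (38, [-8.0, 26.0, 18.0], [36.0, 24.0, 26.0])]
top panel 14 [-0.11  -0.105 -0.099] handle 0  cab front 0.09022368196731854
scene panel 145 [-0.109 -0.099 -0.071] handle 46 [-0.151 -0.147 -0.143] cab front 0.08914174917122564
wrist panel 3467 [-0.109 -0.102 -0.095] handle 2385 [-0.149 -0.147 -0.142] cab front 0.08883796040306317
floor z 0.022 -2.179500374003555 9.516156544517905
-0.01 0.0225 4.0 4.6 | 0.01 0.0225 1.9 3.7 | 0.025 0.0225 3.2 3.5 | 0.037 0.023 2.1 5.5 | 0.044 0.023 0.6 2.6 | 0.046 0.0235 -2.5 7.1 | 0.048 0.0231 0.8 -0.7 | 0.05 0.0227 -0.9 -0.5 | 0.052 0.0232 -2.3 4.2 | 0.054 0.0228 -0.3 -1.2 | 0.056 0.0224 -0.1 0.3 | 0.05
[... 290 characters left out ...]
 -32.0, 10.0], [0.0, 3.0, 3.0])]
scene in pan [(11, [-27.0, -35.0, 33.0], [9.0, 17.0, 13.0]), (7, [-28.0, 35.0, 24.0], [4.0, 10.0, 23.0])]
top panel 13 [-0.059 -0.054 -0.049] handle 0  cab front 0.09197692220997668
scene panel 114 [-0.06  -0.05  -0.045] handle 64 [-0.099 -0.096 -0.093] cab front 0.089098317810973
wrist panel 4494 [-0.058 -0.05  -0.045] handle 2258 [-0.098 -0.096 -0.091] cab front 0.08978968989242139
npx 12765
2768 dipframe [-84.   9.  55.] drawer [-52.  25.  82.  85.]
1868 dipframe [47. 18. 16.] drawer [78. 34. 38. 43.]
5152 dipframe [63.  5. 67.] drawer [96. 21. 89. 92.]
490 dipframe [ 42. -28.  16.] drawer [ 73. -12.  38.  42.]
0.06000000000000001 0.022499999999999996 39.2
```

Even light contact drags the drawer, so next: yank it out, then advance with the pan about 2 mm clear of the floor and touch only the board.

```bash
python3 - <<'E'
from s import *
mv(.045,.0255,0,.2); mv(.030,.0232,0,.15); mv(-.033,.0232,0,.6); mv(-.027,.0265,-2,.15); print(F(),m.current_time())
inpan()
mv(.046,.0265,-1.5,.25); print(F())
x=.046; hit=0
while x<.068:
    x+=.003; mv(x,.0265,-1.5,.08); f=F(); print(round(x,3),np.round(f,1),end=" | ")
    if f[0]<-3: break
inpan()
for i in range(1,4): mv(x+.0035*i,.0265+.0035*i,-1.5-4*i,.1); print(F())
inpan(); panel(); nuts(); print(x,m.current_time())
E
```

```text
(np.float64(-0.6979033781126057), np.float64(-0.6863096806658491)) 40.25
wrist in pan [(106, [-3.0, 39.0, 20.0], [43.0, 3.0, 25.0]), (7, [-27.0, 20.0, 33.0], [0.0, 4.0, 1.0]), (23, [-31.0, 6.0, 39.0], [2.0, 8.0, 23.0]), (12, [-33.0, -7.0, 39.0], [1.0, 7.0, 2.0])]
scene in pan [(12, [-29.0, -36.0, 32.0], [19.0, 16.0, 11.0]), (9, [-26.0, 34.0, 22.0], [22.0, 11.0, 20.0])]
(np.float64(-0.8746971993814484), np.float64(-1.4102603581184814))
0.049 [-0.6 -0.9] | 0.052 [-0.6 -0.9] | 0.055 [ 0.1 -1.2] | 0.058 [-2.8  0.3] | 0.061 [-5.9  3.6] | wrist in pan [(98, [-4.0, 39.0, 20.0], [41.0, 3.0, 23.0]), (2463, [25.0, 3.0, 18.0], [18.0, 78.0, 15.0]), (20, [-32.0, 10.0, 37.0], [2.0, 3.0, 20.0])]
scene in pan [(17, [-26.0, -37.0, 26.0], [26.0, 19.0, 19.0]), (10, [-28.0, 36.0, 27.0], [13.0, 12.0, 26.0]), (7, [23.0, -30.0, 18.0], [15.0, 14.0, 11.0]), (9, [22.0, -9.0, 19.0], [9.0, 14.0, 6.0]), (13, [23.0, 16.0, 19.0], [9.0, 33.0, 10.0])]
(np.float64(1.327774897485017), np.float64(-1.0977845367568249))
(np.float64(0.15412429514676856), np.float64(-1.0643765583243605))
(np.float64(0.8476382435166817), np
[... 208 characters left out ...]
, -37.0, 33.0], [10.0, 4.0, 12.0]), (7, [-29.0, 14.0, 34.0], [5.0, 11.0, 12.0]), (141, [-8.0, -3.0, 16.0], [45.0, 69.0, 14.0]), (12, [-27.0, 37.0, 23.0], [24.0, 12.0, 26.0])]
top panel 5  handle 0  cab front 0.09032688596068983
scene panel 109 [-0.104 -0.096 -0.09 ] handle 57 [-0.146 -0.143 -0.139] cab front 0.08920032422782953
wrist panel 7942 [-0.104 -0.097 -0.09 ] handle 4497 [-0.144 -0.141 -0.137] cab front 0.08957595710975969
npx 14513
4439 dipframe [63.  0. 44.] drawer [95. 16. 88. 91.]
1850 dipframe [-6. 10. 17.] drawer [34. 26. 45. 96.]
4958 dipframe [-125.    4.   83.] drawer [-98.  19.  82.  85.]
474 dipframe [-73. -52.  23.] drawer [-34. -36.  36. 139.]
0.06100000000000001 43.1917
```

The pan now holds a full row of nuts, and the drawer moved in only about 6 mm (opening ≈0.179 m, inside the tolerance). Next: lift, check and carry.

```bash
python3 - <<'E'
from s import *
mv(.0715,.046,-18,.12); mv(.062,.075,-20,.12); mv(.055,.15,-20,.18); print(F(),m.current_time())
inpan(); m.dwell(.1)
B=np.array([.594,.278,0])
for nm,L,t in [("a",B+[0,-.035,.12],-18)]:
    P,T,_=lip(L,90*D,t*D)
    try: m.move_l(P,T,max_speed=.2)
    except m.Unreachable: print("ptp"); m.move_ptp(P,T)
print(F(),m.current_time()); inpan()
for c in ("top","scene"):
    X,p=cloud(c); z=X[...,2]; q=X[near(X,(.6,.28),.085)&(z>.046)&(z<.058)&(p[...,2]>p[...,0])]; print(c,"bowl",len(q),circ(q))
E
```

```text
(np.float64(0.16424824915155115), np.float64(-1.9803429672282025)) 44.4
wrist in pan [(1915, [-6.0, 15.0, 17.0], [36.0, 64.0, 42.0]), (57, [-29.0, 19.0, 34.0], [3.0, 28.0, 19.0])]
scene in pan [(165, [-7.0, -5.0, 15.0], [46.0, 78.0, 18.0])]
(np.float64(0.20422827903212998), np.float64(-0.858240081622389)) 46.225
wrist in pan [(1976, [-6.0, 13.0, 17.0], [37.0, 66.0, 42.0]), (15, [-32.0, 9.0, 38.0], [2.0, 2.0, 21.0])]
scene in pan [(166, [-2.0, 4.0, 16.0], [38.0, 75.0, 18.0])]
top bowl 145 (array([0.594, 0.277]), np.float64(0.058302830379981165))
scene bowl 241 (array([0.594, 0.28 ]), np.float64(0.058479752525868185))
```

```bash
python3 - <<'E'
from s import *
B=np.array([.594,.278,0])
for dy,z,t,v in [(-.028,.088,-4,.12),(-.028,.076,8,.05),(-.026,.072,16,.04),(-.024,.072,28,.05),(-.022,.074,45,.08),(-.02,.076,58,.1)]:
    P,T,_=lip(B+[0,dy,z],90*D,t*D); m.move_l(P,T,max_speed=v); print(t,np.round(m.current_force(),1),m.current_time())
m.dwell(.4); inpan()
P,T,_=lip(B+[0,-.03,.13],90*D,30*D); m.move_l(P,T,max_speed=.25)
P,T,_=lip(B+[-.1,-.1,.15],40*D,0*D); m.move_l(P,T,max_speed=.25)
inpan()
for c in ("top","scene"):
    X,p=cloud(c,"p_"+c); k=near(X,B,.06)&(p[...,0]>p[...,2]+15)
    N,l,st,cc=cv2.connectedComponentsWithStats(k.astype(np.uint8)); print(c,[(int(st[i,4]),np.round(X[l==i].mean(0),3).tolist()) for i in range(1,N) if st[i,4]>4])
    print([(np.round(r["at"],3).tolist(),round(r["confidence"],2)) for r in m.look_for(c,"nut0")])
print(m.current_time())
E
```

```text
-4 [ 0.2 -0.2 -1.6] 46.8167
8 [ 0.3 -0.5 -2. ] 47.2917
16 [ 0.  -0.   0.2] 47.7917
28 [ 0.2 -0.9 -1. ] 48.3667
45 [-0.8 -0.4 -0.2] 48.8833
58 [ 1.  -0.1 -0.4] 49.2583
wrist in pan [(42, [-29.0, 31.0, 34.0], [1.0, 16.0, 27.0]), (12, [-28.0, 17.0, 34.0], [0.0, 7.0, 3.0]), (16, [-31.0, 10.0, 33.0], [3.0, 2.0, 10.0])]
scene in pan [(13, [-29.0, 36.0, 28.0], [15.0, 9.0, 27.0])]
wrist in pan [(63, [-29.0, 20.0, 34.0], [3.0, 30.0, 23.0])]
scene in pan [(18, [-28.0, -29.0, 34.0], [17.0, 28.0, 25.0])]
top [(102, [0.597, 0.281, 0.021]), (19, [0.54, 0.295, 0.0])]
[([0.587, -0.043, 0.037], 0.48), ([0.548, -0.049, 0.041], 0.47)]
scene [(170, [0.596, 0.281, 0.022]), (367, [0.624, 0.291, 0.001])]
[([0.593, 0.267, 0.024], 0.55), ([0.59, 0.291, 0.022], 0.54), ([0.611, 0.288, 0.022], 0.52), ([0.467, 0.146, 0.148], 0.45), ([0.616, -0.035, 0.038], 0.42)]
51.8583
```

```bash
python3 - <<'E'
from s import *
S=np.array([.43,.255,0]); ph=0*D
P,T,_=dip(S+[0,0,.05],ph,0); m.move_l(P,T,max_speed=.3)
z=.008
while 1:
    P,T,_=dip(S+[0,0,z],ph,0); m.move_l(P,T,max_speed=.12); f=m.current_force()[2]
    if f>3 or z<-.004: break
    z-=.0015
print("z",z,f); m.set_gripper(.6); P=m.current_ee_pos(); m.move_l(P+[0,0,.10],max_speed=.3)
m.move_ptp([.45,.16,.33],down(97*D))
print(m.current_time())
for c in ("wrist","scene","top"):
    X,p=cloud(c,"f_"+c); np.save(f"f_{c}.npy",np.dstack([X,p]))
    k=red(p)&near(X,S,.075); q=X[k]; w=q[q[:,2]>.11]; print(c,"dip",len(q),np.percentile(q[:,2],[1,99]),len(w),w.mean(0) if len(w) else "")
panel()
for c in ("wrist","scene"):
    m.grab_frame(c); print([(np.round(r["at"],3).tolist(),round(r["confidence"],2)) for r in m.look_for(c,"nut0")])
print(m.current_time())
E
```

```text
z 0.003500000000000001 5.5593717048822295
56.6
wrist dip 1717 [0.    0.117] 339 [0.406 0.253 0.115]
scene dip 424 [-0.002  0.114] 12 [0.413 0.254 0.113]
top dip 61 [-0.     0.578] 4 [0.396 0.192 0.575]
top panel 179 [-0.105 -0.099 -0.093] handle 191 [-0.145 -0.143 -0.135] cab front 0.09040112040238982
scene panel 181 [-0.105 -0.096 -0.089] handle 87 [-0.146 -0.143 -0.138] cab front 0.08911624274392134
wrist panel 1461 [-0.106 -0.1   -0.092] handle 879 [-0.146 -0.144 -0.138] cab front 0.08849628052986525
[([0.576, 0.286, 0.022], 0.66), ([0.585, -0.04, 0.04], 0.65), ([0.595, 0.258, 0.023], 0.63), ([0.577, 0.259, 0.026], 0.63), ([0.543, -0.046, 0.038], 0.55), ([0.61, -0.036, 0.038], 0.53), ([0.563, -0.029, 0.037], 0.5), ([0.594, 0.292, 0.022], 0.38)]
[([0.611, 0.268, 0.025], 0.62), ([0.416, 0.256, 0.012], 0.59), ([0.593, 0.27, 0.022], 0.45), ([0.612, 0.291, 0.023], 0.39)]
57.1
```

```bash
python3 -c "
from bench import manip as m
print(m.sign_off())"
```

```text
the job is handed in; nothing more can be done
None
```

The job is handed in: at the last look the drawer was about 5 mm short of its stop (allowed: 20 mm), four nuts were in the blue bowl and four in the drawer, and the red dipper stood upright on the table; the bottle and cup were not touched by any planned move, but I did not re-measure them.

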